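# Gather the loose nuts in the pouring corner of the tote

## Robot

A 7-joint arm with a two-finger parallel gripper is mounted at the origin on a cart in front of the work surface, level with it; the furniture and walls round the work are solid. World frame = base frame: x ahead of the robot, y to its left, z up, the work surface at z = 0. Lengths are in m, angles in rad, forces in N, time in s.
With the tool pointing down it reaches from about 0.4 to 0.875 m from the base axis. Payload 19.3 kg.
Tool frame: the origin (TCP) lies on the centre line of the jaws, within the pads' length; the fingertips stand 8 mm ahead of it and the grasp point (between the pads) lies 11 mm behind it; z points along the fingers, y is the line along which they close (so a half turn about z gives the same grasp; the last joint's range is limited). The gripper opens to 85 mm and grips with 20 to 120 N. Pads are 22 mm wide; open, the fingers measure 114 mm over their backs; the gripper's body (76 mm by 85 mm) begins 54 mm behind the grasp point. The pads swing forward as they close: fully open they stand 13 mm farther back than shut.
Start: joints at [1.163, 0.521, -0.036, 1.599, 0.021, 1.021, -0.113], TCP at [0.207, -0.59, 0.239] pointing down, gripper open.
Joint ranges: [-2.91, 2.91], [-0.3, 2.13], [-1.5, 1.42], [0.17, 2.43], [-1.26, 4.41], [0.16, 1.93], [-2.52, 2.52]. Speed limits (rad/s): [1.89, 1.89, 2.39, 2.39, 3.01, 3.01, 3.01].

## Interface

Orientations are given as [roll, pitch, yaw] about the fixed x, y, z axes, in that order (R = Rz(yaw) Ry(pitch) Rx(roll)).
In Python, from bench import sense, get_image, camera_model, job_done, spot_in, regions_of, pinpoint gives the robot as it stands.
- The arm moves only by the tool arm_command, never from a script. Its argument "commands" is a list of rows, each a list of 7 numbers: the shift along the tool's x, y, z in mm, then the turn, a rotation vector about the tool's x, y, z in degrees, then the closure, from -1 (fully open) to 1 (shut). A call has 1 to 12 rows; each row shifts and turns the commanded pose from where the row before left it, along the tool's axes as they then stand; what a row does not reach is not made up. A row lasts 1/10 s, in which the tool goes at most 50 mm and 8.59 degrees, less where a joint would pass 70% of its speed; a pose out of reach is approached as far as the arm can. A call is refused whole if a number of a shift passes 50 or a number of a turn 8.59, either way. A call with a gripper value outside its range is refused whole. The fingers move at their own pace and stop on an object; the grip force is fixed at half the most. Time passes only in rows, so rows that do not move let the fingers close. It gives the time, the measured TCP pose, the force, the opening and the grip force at its end, in the units of the state.
- sense(): the state, without advancing time (a new reading comes with each control period).
- get_image(name): name is "scene" or "top"; returns (picture, depth): 480x640x3 uint8, red, green, blue; 480x640 float32, m along the optical axis (not along the pixel's ray), 0 where there is no reading.
- camera_model(name): a dict with "fx", "fy", "cx", "cy" (pixels), "k1" (the pictures are not rectified: a ray, as slopes to the right and down, at radius r is drawn at 1 + k1 r^2 times it, then the intrinsics apply), "rvec" (rotation vector, rad) and "tvec" (3), from world to camera coordinates, as OpenCV has them. Camera axes: x right, y down, z forward; pixel columns grow to the right and rows downward; lengths in m; the calibration is good to about 2 mm. A picture is of the moment at which its call begins. camera_model takes no time and is no camera call.
- job_done(): hands the job in; it is judged then, once.
Trained networks look in the newest picture that a camera, given by its name, has taken for a name from the list of things; names that differ only in an ending like _2 or _b are one class to them, and where a whole thing is asked for, a point or a joint stands for the part that bears it (a point fixed in the world has none). Each returns a list of dicts, best first, with "conf" (0 to 1); they miss things now and then, are a little off and sometimes report something else, mostly with a low value. They report only what shows in the picture. A call takes as long as a camera call.
- spot_in(query, camera): "rect" ([left, top, right, bottom] in pixels, round what is visible of it).
- regions_of(query, camera): "mask" (480x640 bool, what is visible of it) and "rect" ([left, top, right, bottom] in pixels, round what is visible of it).
- pinpoint(query, camera): "position" ([column, row] in pixels: a listed point, or the origin of a listed thing).
The state is a dict: "time_s": time; "joint_positions": joint angles; "joint_vel": joint speeds; "joint_torque": joint torques, N m; "ee_pos": TCP position; "tool_rot": TCP orientation; "contact_force": force on the tool from outside, world axes, zero at the start; "ft_torque": the same for the moment, N m; "gripper_width": opening from 0.0 (shut) to 1.0 (fully open); "gripper_force": force on a finger pad.
Only numpy, scipy, OpenCV 4.12 (cv2) and the standard library are available. Lean on these libraries where they do the work, as an engineer would, in place of code of your own. Each camera call takes 0.05 s, during which the arm holds its last target. There are 200 camera calls.

## Task

First stand the copper welding nozzle in the round nest of the grey tote, the same way up as it stands now, and let it go while the tote still stands flat. Then lift the tote clear of the bench (its bar handle is there for that) and tip it, without touching the nuts, until all three loose nuts have slid together into the corner with the pouring lip; nothing may fall out and the other things on the bench stay where they are. The job finishes with the robot still holding the tote in the air, still and clearly tilted, with the lip corner lowest.

Things in the scene. Friction and masses are not known exactly. Their poses are not given: they have to be found in the camera images.
- tote: Grey plastic tote 220 (x) x 136 (y) mm, walls 3 mm thick, 40 mm high, floor 3 mm, about 0.4 kg. Origin: centre of the underside. A white nest block, top at z = 40 mm, fills its +x end (x 50 to 107 mm); the rest is an open bay with the nuts. A steel bar handle bridges the middle along y. At the -x, +y corner the walls are cut down to 26 mm over 30 mm and a folded lip points outwards
- bar_grip (a point): Middle of the bar handle (14 mm thick along the tote's x, 20 mm high, 136 mm long along the tote's y; steel straps at its ends): the point to grip, 100 mm above the tote's underside, above its centre of mass to within 25 mm. Axes as the tote's
- round_nest (a point): Centre of the mouth of the round nest in the white block, on the tote's -y side: hole 26 mm in diameter with a small chamfer, narrowing to 22 mm in its lower 10 mm, 22 mm deep in all, mouth 40 mm above the tote's underside. Axes as the tote's
- slot_nest (a point): Centre of the mouth of the other nest (+y side), a slot 14 x 42 mm that stays empty
- pour_corner (a point): Inner corner of the bay at the pouring lip (tote's -x, +y corner), at floor level, 3 mm above the underside. The bay is slippery: nuts slide from 12 to 17 degrees of tilt; along a wall they rub on, they need more, so tip towards one wall and then round to the other (30 degrees is plenty)
- nozzle: Copper welding nozzle, a tube 23 mm in diameter (tapering to 18 mm over the lowest 20 mm) and 56 mm tall, 0.07 kg, standing upright on the bench. Origin: centre of its lower end; z up along it. Grip it across near its top (about 48 mm above its lower end), so that the fingers stay clear of the block and rim when it is in the nest
- nut_0: Plain steel M12 nut, 18 x 20 mm across, 10 mm high, lying flat loose in the bay; origin: centre of its underside
- nut_1: Plain steel M12 nut, 18 x 20 mm across, 10 mm high, lying flat loose in the bay; origin: centre of its underside
- nut_2: Plain steel M12 nut, 18 x 20 mm across, 10 mm high, lying flat loose in the bay; origin: centre of its underside
- grinding_disc: Brown grinding disc, 115 mm in diameter, 7 mm thick, lying on the bench: leave it
- pin_spanner_loose: Flat steel two-pin spanner, 43 x 140 x 10 mm: leave it
- try_square_loose: Steel try square, L-shaped, 100 x 152 x 16 mm, lying flat: leave it

How it is judged:
By the outcome, as a careful person would: the job done as asked, in the order asked, and still so for the second after the job is handed in, while the arm keeps its last pose, push and grip.
It also fails if it takes over 48 s, if anything falls off the work surface, if the arm or the gripper's body presses on something with over 40 N, if the wrist force passes 120 N, or if a joint passes its speed limit or range.

## Working session

There is one attempt and no reset: what is moved stays moved. The work goes in short steps, Python scripts to look and compute and a tool call to move; the robot and the scene stay as the last step left them, time stands still between calls to the robot, and variables do not carry over. Pictures are saved under pics/ and viewed, at most 10 in all, crops included, and the job is handed in when it is done.

Besides the shell and the picture viewer there is one more tool, called after "Call:" as a command line: name --pt "numbers of a row" for each row, then --argument value for the rest. arm_command: Moves the arm, as the interface text tells. Its arguments: {"type":"object","properties":{"commands":{"type":"array"}},"required":["commands"]}

```bash
mkdir -p pics; ls; cat > h.py <<'E'
import numpy as np, cv2
from bench import *
from scipy.spatial.transform import Rotation as R
def cam(n):
    c=camera_model(n); K=np.array([[c['fx'],0,c['cx']],[0,c['fy'],c['cy']],[0,0,1.]])
    D=np.array([c['k1'],0,0,0.]); return K,D,np.array(c['rvec'],float),np.array(c['tvec'],float)
def ray(n,p):
    K,D,r,t=cam(n); u=cv2.undistortPoints(np.array([[p]],float),K,D)[0,0]
    M=cv2.Rodrigues(r)[0]; return -M.T@t, M.T@np.array([u[0],u[1],1.])
def atz(n,p,z):
    o,d=ray(n,p); return o+d*(z-o[2])/d[2]
def atd(n,p,dep):
    o,d=ray(n,p); return o+d*dep
def tri(p1,p2,n1='scene',n2='top'):
    o1,d1=ray(n1,p1);o2,d2=ray(n2,p2)
    s=np.linalg.lstsq(np.c_[d1,-d2],o2-o1,rcond=None)[0]
    a,b=o1+d1*s[0],o2+d2*s[1]; return (a+b)/2,np.linalg.norm(a-b)
def proj(n,P):
    K,D,r,t=cam(n); return cv2.projectPoints(np.array(P,float).reshape(-1,1,3),r,t,K,D)[0][:,0]
E
python3 - <<'E'
from h import *
np.set_printoptions(precision=4,suppress=True)
im={}
for n in('scene','top'):
    p,d=get_image(n); im[n]=p; np.save(n+'_d.npy',d); cv2.imwrite(f'pics/{n}0.png',p[:,:,::-1])
    print(n,ray(n,(320,240)),camera_model(n)['fx'])
s=sense();print(s)
for q in ['tote','bar_grip','round_nest','slot_nest','pour_corner','nozzle','nut_0']:
    r={}
    for n in('scene','top'):
        l=pinpoint(q,n); r[n]=l; print(q,n,[(np.round(x['position'],1).tolist(),round(x['conf'],2)) for x in l[:4]])
    if r['scene'] and r['top']: print('   ',tri(r['scene'][0]['position'],r['top'][0]['position']))
E
```

```text
pics
scene (array([0.0219, 0.6228, 0.632 ]), array([ 0.5804, -0.5593, -0.5922])) 463.6657367840226
top (array([0.3601, 0.1265, 1.1515]), array([ 0.2   , -0.0208, -0.9798])) 543.3359716042062
{'time_s': 0.1, 'joint_positions': array([ 1.1628,  0.5219, -0.0363,  1.5999,  0.0212,  1.0211, -0.1128]), 'joint_vel': array([ 0.0001, -0.0008,  0.0004, -0.0024, -0.0018,  0.0006, -0.0006]), 'joint_torque': array([  0.0051, -92.8494,   1.9849, -37.0541,   0.0182,   0.0052,
         0.    ]), 'ee_pos': array([ 0.207 , -0.5894,  0.2388]), 'tool_rot': array([-3.1406,  0.0001,  0.3378]), 'contact_force': array([-0.0411, -0.5032, -0.5014]), 'ft_torque': array([ 0.0078, -0.0159,  0.0179]), 'gripper_force': 0.0, 'gripper_width': 1.0012070699598434}
tote scene [([332.3, 302.1], 0.77)]
tote top [([289.1, 291.4], 0.94), ([265.2, 255.5], 0.54), ([263.2, 347.6], 0.54)]
    (array([0.4782, 0.1651, 0.01  ]), np.float64(0.012880682871152405))
bar_grip scene [([326.0, 263.4], 0.9)]
bar_grip top [([288.4, 288.3], 0.77)]
    (array([0.4798, 0.1674, 0.1049]), np.float64(0.001808119440705179))
round_nest scene [([3
[... 177 characters left out ...]
3.3, 284.6], 0.68)]
slot_nest top [([266.1, 255.5], 0.64)]
    (array([0.554 , 0.2141, 0.0398]), np.float64(0.003635824039454878))
pour_corner scene [([350.2, 352.2], 0.62), ([303.0, 265.5], 0.37)]
pour_corner top [([263.1, 349.3], 0.56)]
    (array([0.366 , 0.2253, 0.0065]), np.float64(0.005349911855751377))
nozzle scene [([303.6, 265.8], 0.66), ([429.6, 230.9], 0.59)]
nozzle top [([445.4, 293.3], 0.65)]
    (array([ 0.5584, -0.0405, -0.0205]), np.float64(0.29756644377836344))
nut_0 scene [([314.0, 309.6], 0.56), ([346.8, 297.3], 0.49), ([326.3, 288.9], 0.46)]
nut_0 top [([305.8, 274.9], 0.44), ([306.1, 301.4], 0.4)]
    (array([ 0.5359,  0.14  , -0.07  ]), np.float64(0.018098640384460667))
```

View pics/scene0.png

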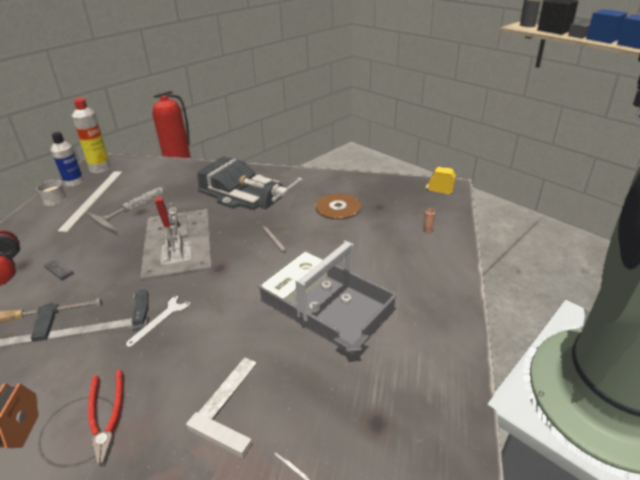

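View pics/top0.png

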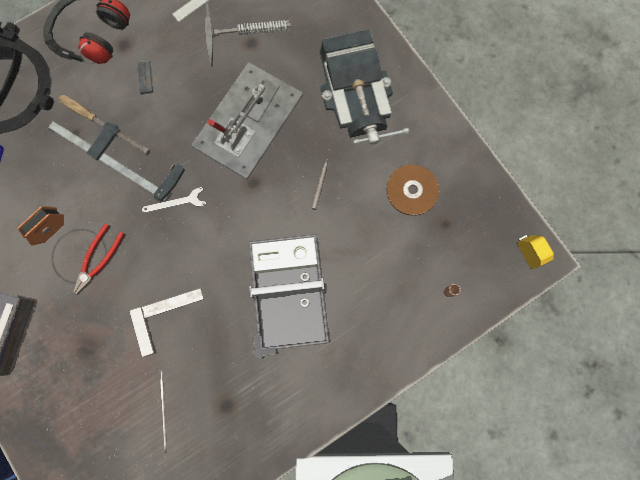

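```bash
python3 - <<'E'
from h import *
np.set_printoptions(precision=4,suppress=True)
print('nozzle',tri((429.6,230.9),(445.4,293.3)), atz('top',(445.4,293.3),0))
d=np.load('top_d.npy')
# depth-based points near nozzle and nest
for n,p in [('top',(301.3,250)),('top',(266,255.5)),('top',(263.1,349.3)),('top',(288.4,288.3))]:
    print(p,[atz(n,p,z)[:2] for z in (0.003,0.04,.1)])
ys,xs=np.mgrid[262:325,415:480]
P=np.array([np.r_[atd('top',(x,y),d[y,x])] for x,y in zip(xs.ravel(),ys.ravel()) if d[y,x]>0])
m=(P[:,2]>.045)&(P[:,2]<.07); print('nozzle top pts',m.sum(),P[m].mean(0),P[m].min(0),P[m].max(0))
E
```

```text
nozzle (array([ 0.4731, -0.1622,  0.0083]), np.float64(0.005438572699193225)) [ 0.4763 -0.1629  0.    ]
(301.3, 250) [array([0.573 , 0.1427]), array([0.5661, 0.1422]), array([0.555 , 0.1413])]
(266, 255.5) [array([0.5619, 0.2185]), array([0.5554, 0.2156]), array([0.5448, 0.2108])]
(263.1, 349.3) [array([0.3639, 0.224 ]), array([0.3638, 0.2209]), array([0.3636, 0.2158])]
(288.4, 288.3) [array([0.4907, 0.1708]), array([0.4865, 0.1694]), array([0.4796, 0.167 ])]Traceback (most recent call last):
  File "<stdin>", line 9, in <module>
  File "h.py", line 13, in atd
    o,d=ray(n,p); return o+d*dep
        ~~~^^^^^
  File "h.py", line 8, in ray
    K,D,r,t=cam(n); u=cv2.undistortPoints(np.array([[p]],float),K,D)[0,0]
            ~~~^^^
  File "h.py", line 5, in cam
    c=camera_model(n); K=np.array([[c['fx'],0,c['cx']],[0,c['fy'],c['cy']],[0,0,1.]])
ValueError: time passes only in moves, steps and waits
```

The scene shows the tote mid-bench (nest block at (295,275), lip at (350,350)) and the nozzle at (429,220). In the top view the nozzle is at (453,290), the tote spans (250..328, 237..350), and two nuts show at (305,277) and (305,302).

```bash
cat >> h.py <<'E'
import functools
cam=functools.lru_cache(None)(cam)
def cloud(n,d,x0,x1,y0,y1):
    K,D,r,t=cam(n); ys,xs=np.mgrid[y0:y1,x0:x1]; m=d[y0:y1,x0:x1]>0
    p=np.c_[xs[m],ys[m]].astype(float); u=cv2.undistortPoints(p[:,None],K,D)[:,0]
    z=d[y0:y1,x0:x1][m]; M=cv2.Rodrigues(r)[0]
    return (np.c_[u*z[:,None],z]-t)@M, p
E
python3 - <<'E'
from h import *
np.set_printoptions(precision=4,suppress=True)
d=np.load('top_d.npy')
P,p=cloud('top',d,400,500,250,330)
print('bench z',np.median(P[:,2]))
m=(P[:,2]>.04)&(P[:,2]<.08); print('noz',m.sum(),P[m].mean(0),P[m].min(0),P[m].max(0),p[m].mean(0))
P,p=cloud('top',d,220,350,220,370)
m=(P[:,2]>.034)&(P[:,2]<.05); r=cv2.minAreaRect((P[m,:2]*1000).astype(np.float32)); print('rim',m.sum(),r, np.median(P[m,2]))
b=(P[:,2]>.095)&(P[:,2]<.13); print('bar',b.sum(),P[b].mean(0),cv2.minAreaRect((P[b,:2]*1000).astype(np.float32)),P[b,2].max())
ds=np.load('scene_d.npy'); P,p=cloud('scene',ds,415,445,200,240)
m=(P[:,2]>.02)&(P[:,2]<.08); print('noz scene',m.sum(),P[m].mean(0),P[m].min(0),P[m].max(0))
im=cv2.imread('pics/top0.png')[225:365,235:475]; cv2.imwrite('pics/c0.png',cv2.resize(im,None,fx=3.3,fy=3.3,interpolation=2))
E
```

```text
bench z -0.00028617171068512327
noz 73 [ 0.4789 -0.166   0.0502] [ 0.4674 -0.1776  0.0404] [ 0.4896 -0.1547  0.0596] [452.9041 289.411 ]
rim 2373 ((472.8719787597656, 176.5361328125), (240.84559631347656, 156.33560180664062), 5.850204944610596) 0.04068023240598144
bar 593 [0.4799 0.1705 0.1091] ((480.0770568847656, 169.83541870117188), (21.512046813964844, 141.93045043945312), 5.609647274017334) 0.11584127689938514
noz scene 181 [ 0.4772 -0.1633  0.0426] [ 0.4675 -0.1801  0.0203] [ 0.4908 -0.1542  0.0599]
```

View pics/c0.png

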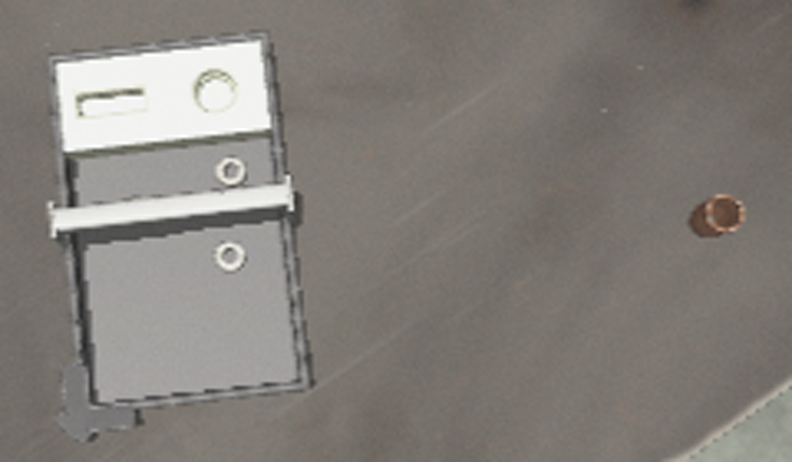

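```bash
cat >> h.py <<'E'
def go(pos,yaw=None):
    s=sense(); r,p,y=s['tool_rot']; Rt=R.from_euler('xyz',s['tool_rot'])
    yaw=y if yaw is None else yaw
    T=R.from_euler('xyz',[np.pi,0,yaw])
    print('turn deg (tool)',np.round(np.degrees((Rt.inv()*T).as_rotvec()),2),
     'shift after turn mm',np.round(T.inv().apply(np.array(pos)-s['ee_pos'])*1000,1),
     'before turn',np.round(Rt.inv().apply(np.array(pos)-s['ee_pos'])*1000,1))
E
python3 - <<'E'
from h import *
np.set_printoptions(precision=4,suppress=True)
n=atz('top',(454.7,289.5),.056); print(n, 'scene proj',proj('scene',[n,[*n[:2],0]]))
print('nest',atz('top',(300.2,252.9),.04))
go([n[0],n[1],.12],.1)
E
```

```text
[ 0.4781 -0.1681  0.056 ] scene proj [[430.2599 211.7223]
 [427.6875 231.8001]]
nest [0.56   0.1445 0.04  ]
turn deg (tool) [ 0.   -0.   13.62] shift after turn mm [ 311.7 -392.4  119.3] before turn [ 395.3 -308.   119.3]
```

Call:
arm_command --pt "0 0 20 0 0 6.8 -1" --pt "0 0 20 0 0 6.8 -1" --pt "28 -35 4 0 0 0 -1" --pt "28 -35 4 0 0 0 -1" --pt "28 -35 4 0 0 0 -1" --pt "28 -35 4 0 0 0 -1" --pt "28 -35 4 0 0 0 -1" --pt "28 -35 4 0 0 0 -1" --pt "28 -35 4 0 0 0 -1" --pt "28 -35 4 0 0 0 -1" --pt "28 -35 4 0 0 0 -1" --pt "28 -35 4 0 0 0 -1"

```text
time_s: 2.0
ee_pos: [0.4515, -0.2118, 0.1594]
tool_rot: [3.141, -0.001, 0.1]
contact_force: [0.9, -1.2, 0.1]
gripper_width: 0.999
gripper_force: 0.0
```

Call:
arm_command --pt "15 -21 20 0 0 0 -1" --pt "15 -20 20 0 0 0 -1" --pt "0 0 20 0 0 0 -1" --pt "0 0 0 0 0 0 -1" --pt "0 0 0 0 0 0 -1"

```text
time_s: 2.5
ee_pos: [0.4761, -0.17, 0.0996]
tool_rot: [3.142, 0.001, 0.1]
contact_force: [1.3, -0.3, 1.5]
gripper_width: 1.001
gripper_force: 0.0
```

```bash
python3 - <<'E'
from h import *
np.set_printoptions(precision=4,suppress=True)
s=sense(); print(s['ee_pos'],s['tool_rot'],s['joint_positions'])
p,d=get_image('scene'); q,_=get_image('top')
a=cv2.resize(p[160:260,380:480],(400,400),interpolation=2); b=cv2.resize(q[240:340,400:500],(400,400),interpolation=2)
cv2.imwrite('pics/noz1.png',np.hstack([a,b])[:,:,::-1])
print(proj('scene',[s['ee_pos']]),proj('top',[s['ee_pos']]))
go([.478,-.167,.037],.1)
E
```

```text
[ 0.4761 -0.17    0.0996] [3.1416 0.0006 0.0999] [ 0.2627  0.5445 -0.0493  2.0229  0.0473  0.5759 -1.2901]
[[433.5644 195.2141]] [[461.5682 288.0058]]
turn deg (tool) [ 0.04 -0.07 -0.04] shift after turn mm [ 1.7 -3.2 63.3] before turn [ 1.6 -3.2 63.3]
```

View pics/noz1.png

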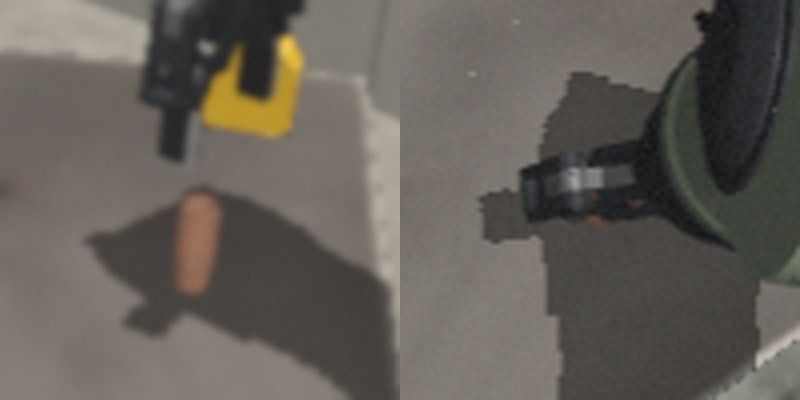

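The nozzle stands in the shadow at scene px (430,210)–(427,233), under the open jaws and matching the projected estimate. Descend and grip.

Call:
arm_command --pt "1 -2 22 0 0 0 -1" --pt "1 -1 22 0 0 0 -1" --pt "0 0 19 0 0 0 -1" --pt "0 0 0 0 0 0 -1" --pt "0 0 0 0 0 0 1" --pt "0 0 0 0 0 0 1" --pt "0 0 0 0 0 0 1" --pt "0 0 0 0 0 0 1" --pt "0 0 0 0 0 0 1" --pt "0 0 0 0 0 0 1" --pt "0 0 0 0 0 0 1" --pt "0 0 0 0 0 0 1"

```text
time_s: 3.8
ee_pos: [0.4784, -0.1665, 0.037]
tool_rot: [3.141, -0.001, 0.1]
contact_force: [-1.3, 0.8, 9.9]
gripper_width: 0.25
gripper_force: 58.1
```

Call:
arm_command --pt "0 0 -30 0 0 0 1" --pt "0 0 -30 0 0 0 1" --pt "0 0 -20 0 0 0 1" --pt "14 -37.5 0 0 0 0 1" --pt "14 -37.5 0 0 0 0 1" --pt "14 -37.5 0 0 0 0 1" --pt "14 -37.5 0 0 0 0 1" --pt "14 -37.5 0 0 0 0 1" --pt "14 -37.5 0 0 0 0 1" --pt "14 -37.5 0 0 0 0 1" --pt "14 -37.5 0 0 0 0 1" --pt "0 0 0 0 0 0 1"

```text
time_s: 5.0
ee_pos: [0.5597, 0.1496, 0.1164]
tool_rot: [-3.139, -0.001, 0.107]
contact_force: [-1.1, -0.4, -0.7]
gripper_width: 0.254
gripper_force: 59.0
```

Call:
arm_command --pt "0 0 10 0 0 0 1" --pt "0 0 10 0 0 0 1" --pt "0 0 0 0 0 0 1" --pt "0 0 0 0 0 0 1"

```text
time_s: 5.4
ee_pos: [0.5592, 0.1423, 0.0959]
tool_rot: [3.141, 0.001, 0.099]
contact_force: [0.4, 0.5, -0.5]
gripper_width: 0.247
gripper_force: 59.0
```

```bash
python3 - <<'E'
from h import *
np.set_printoptions(precision=4,suppress=True)
s=sense(); print(s['time_s'],s['ee_pos'],s['tool_rot'],s['joint_positions'],s['gripper_width'])
p,d=get_image('scene'); q,dt=get_image('top'); np.save('top1_d.npy',dt);np.save('scene1_d.npy',d)
cv2.imwrite('pics/s1raw.png',p[:,:,::-1]);cv2.imwrite('pics/t1raw.png',q[:,:,::-1])
a=cv2.resize(p[215:315,250:350],(500,500),interpolation=2)
b=cv2.resize(q[210:360,230:330],(300,450),interpolation=2)
cv2.imwrite('pics/nest1.png',np.hstack([a,np.vstack([b,np.zeros((50,300,3),np.uint8)])])[:,:,::-1])
low=s['ee_pos']-[0,0,.037]
print('bottom pred',proj('scene',[low,low+[0,0,.056]]))
for q in('nozzle','round_nest'): print(q,[(x['position'],x['conf']) for x in pinpoint(q,'scene')])
print('nest pred',proj('scene',[[.56,.1447,.04]]))
E
```

```text
5.4 [0.5592 0.1423 0.0959] [3.1412 0.001  0.0991] [-0.3264  0.635  -0.0362  1.839   0.0348  0.6693 -1.8546] 0.24714225050864494
bottom pred [[307.1084 258.3279]
 [305.7955 235.4102]]
nozzle [([312.1, 258.6], 0.59), ([304.8, 266.9], 0.17)]
round_nest [([304.3, 265.5], 0.65)]
nest pred [[306.3778 266.077 ]]
```

View pics/nest1.png

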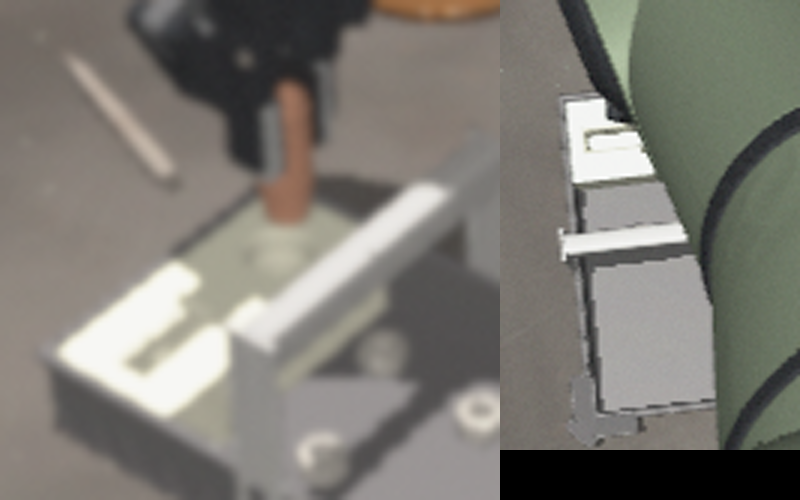

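```bash
python3 - <<'E'
from h import *
np.set_printoptions(precision=4,suppress=True)
for p in [(305.6,266),(304.3,265.5),(303,263.7)]: print(atz('scene',p,.04))
print(tri((305.6,266),(300.2,252.9)))
# dark hole in the first top image, fine: nest mouth blob
im=cv2.imread('pics/top0.png'); g=cv2.cvtColor(im,6)
w=g[240:268,288:314]; print(w[::2,::1])
E
```

```text
[0.5613 0.1456 0.04  ]
[0.5644 0.1463 0.04  ]
[0.5704 0.1441 0.04  ]
(array([0.5607, 0.1451, 0.0399]), np.float64(0.001675912172849173))
[[242 242 242 242 242 242 242 242 242 242 242 242 242 242 243 242 242 242
  242 242 242 242 242 242 242 234]
 [242 242 242 242 243 243 243 242 242 242 242 242 242 242 242 242 242 242
  242 242 242 243 242 243 242 238]
 [242 242 242 242 242 243 242 242 242 243 242 242 242 242 242 242 242 242
  242 242 242 243 242 243 242 242]
 [242 242 242 242 242 242 242 242 234 215 174 176 176 187 217 233 240 242
  242 242 242 243 242 242 242 242]
 [242 242 243 242 242 241 228 180 172 220 197 173 178 189 219 217 170 222
  240 242 242 242 242 242 242 242]
 [242 242 242 242 239 219 178 130 176 234 242 242 242 242 242 238 222 221
  207 239 243 242 242 242 243 242]
 [243 242 242 242 239 215 155 202 242 242 242 242 242 243 242 242 236 211
  231 240 242 242 242 242 242 243]
 [242 242 242 242 241 224 182 220 242 242 243 242 242 242 243 242 242 236
  231 241 242 242 243 242 242 242]
 [243 242 242 243 242 240 222 201 237 242 242 242 242 243 242 242 236 229
  240 243 242 242 242 242 242 242]
 [242 242 242 242 242 243 242 241 227 191 228 233 233 231 227 238 243 243
  243 242 242 242 243 243 242 242]
 [242 242 242 243 242 242 242 242 243 242 242 243 242 242 242 243 242 243
  242 242 242 242 242 242 243 243]
 [242 243 242 243 242 242 242 242 242 242 242 243 243 242 242 242 242 242
  242 243 242 242 242 242 242 242]
 [242 243 242 242 243 243 243 242 243 243 242 243 242 242 242 242 242 242
  242 243 242 239 227 219 195 192]
 [242 242 242 240 227 220 195 193 183 154 141 112 113 110 109 106 107 110
  105 107 106 109 110 111 110 110]]
```

Call:
arm_command --pt "2 -2.8 0 0 0 0 1" --pt "0 0 8 0 0 0 1" --pt "0 0 8 0 0 0 1" --pt "0 0 5 0 0 0 1" --pt "0 0 4 0 0 0 1" --pt "0 0 0 0 0 0 1"

```text
time_s: 6.2
ee_pos: [0.5608, 0.1462, 0.0706]
tool_rot: [3.141, 0.001, 0.1]
contact_force: [-0.2, 0.9, -0.4]
gripper_width: 0.247
gripper_force: 59.0
```

Call:
arm_command --pt "0 0.7 3 0 0 0 1" --pt "0 0 3 0 0 0 1" --pt "0 0 3 0 0 0 1" --pt "0 0 3 0 0 0 1" --pt "0 0 2 0 0 0 1" --pt "0 0 0 0 0 0 1"

```text
time_s: 6.8
ee_pos: [0.5611, 0.1456, 0.057]
tool_rot: [3.142, 0.0, 0.1]
contact_force: [-0.4, -0.0, -0.4]
gripper_width: 0.247
gripper_force: 59.0
```

Call:
arm_command --pt "0 0 1.2 0 0 0 1" --pt "0 0 0 0 0 0 1" --pt "0 0 0 0 0 0 0.2" --pt "0 0 0 0 0 0 0.0" --pt "0 0 0 0 0 0 -0.2" --pt "0 0 0 0 0 0 -0.2" --pt "0 0 0 0 0 0 -0.2"

```text
time_s: 7.5
ee_pos: [0.5612, 0.1456, 0.0561]
tool_rot: [-3.142, -0.0, 0.1]
contact_force: [-1.2, 0.9, -0.5]
gripper_width: 0.6
gripper_force: 0.0
```

Call:
arm_command --pt "0 0 -20 0 0 0 -0.2" --pt "0 0 -40 0 0 0 -0.2" --pt "0 0 -40 0 0 0 -1" --pt "0 0 -40 0 0 0 -1" --pt "0 0 0 0 0 -8.5 -1" --pt "0 0 0 0 0 -8.5 -1" --pt "0 0 0 0 0 -8.5 -1" --pt "0 0 0 0 0 -8.5 -1" --pt "0 0 0 0 0 -8.5 -1" --pt "0 0 0 0 0 -8.5 -1" --pt "0 0 0 0 0 -8.5 -1" --pt "0 0 0 0 0 -8.5 -1"

```text
time_s: 8.7
ee_pos: [0.5611, 0.1455, 0.1961]
tool_rot: [3.142, 0.0, 1.293]
contact_force: [-0.2, -0.6, -0.4]
gripper_width: 1.003
gripper_force: 0.0
```

Call:
arm_command --pt "0 0 0 0 0 -8 -1" --pt "0 0 0 0 0 -7 -1" --pt "0 0 0 0 0 -7 -1" --pt "16 -39 0 0 0 0 -1" --pt "16 -39 0 0 0 0 -1" --pt "0 0 0 0 0 0 -1" --pt "0 0 0 0 0 0 -1"

```text
time_s: 9.4
ee_pos: [0.4802, 0.1698, 0.1965]
tool_rot: [3.141, 0.0, 1.672]
contact_force: [1.0, -0.6, 0.6]
gripper_width: 0.997
gripper_force: 0.0
```

```bash
python3 - <<'E'
from h import *
np.set_printoptions(precision=4,suppress=True)
s=sense(); print(s['time_s'],s['ee_pos'],s['tool_rot'],s['joint_positions'],s['gripper_width'])
p,d=get_image('scene'); q,dt=get_image('top')
a=cv2.resize(p[200:360,240:400],(600,600),interpolation=2)
cv2.imwrite('pics/nest2.png',a[:,:,::-1])
l=pinpoint('bar_grip','scene'); print([(x['position'],x['conf'],atz('scene',x['position'],.1)) for x in l])
P,_=cloud('scene',d,290,365,230,330); b=(P[:,2]>.085)&(P[:,2]<.125)&(abs(P[:,0]-.48)<.03)&(P[:,1]>.09)&(P[:,1]<.25)
print('bar scene',b.sum(),P[b].mean(0),cv2.minAreaRect((P[b,:2]*1000).astype(np.float32)),np.percentile(P[b,2],[50,95,99]))
go([.48,.17,.089],1.671)
E
```

```text
9.4 [0.4802 0.1698 0.1965] [3.1408 0.0002 1.6721] [-0.1067  0.4242 -0.4546  1.9283  0.2453  0.8424 -0.5895] 0.9973710664336838
[([328.2, 264.4], 0.8, array([0.4799, 0.163 , 0.1   ]))]
bar scene 867 [0.4757 0.1782 0.1057] ((479.7243957519531, 170.04440307617188), (22.662425994873047, 145.10733032226562), 6.264791488647461) [0.1087 0.1128 0.1135]
turn deg (tool) [ 0.02 -0.01 -0.04] shift after turn mm [  0.8  -1.1 107.1] before turn [  0.7  -1.1 107.1]
```

View pics/nest2.png

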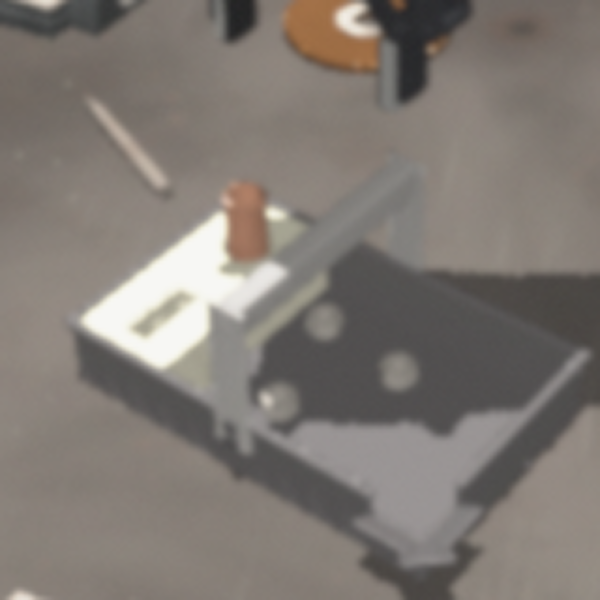

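Nozzle stands upright in the nest at crop (245,220) and is free; the three nuts are in the bay at (325,322), (400,372), (280,402). Grip the bar.

Call:
arm_command --pt "0.5 -0.5 40 0 0 0 -1" --pt "0 0 40 0 0 0 -1" --pt "0 0 28 0 0 0 -1" --pt "0 0 0 0 0 0 -1" --pt "0 0 0 0 0 0 1" --pt "0 0 0 0 0 0 1" --pt "0 0 0 0 0 0 1" --pt "0 0 0 0 0 0 1" --pt "0 0 0 0 0 0 1" --pt "0 0 0 0 0 0 1" --pt "0 0 0 0 0 0 1" --pt "0 0 0 0 0 0 1"

```text
time_s: 10.75
ee_pos: [0.4802, 0.1701, 0.0889]
tool_rot: [3.14, 0.0, 1.671]
contact_force: [-2.7, -1.6, 11.0]
gripper_width: 0.154
gripper_force: 59.1
```

Call:
arm_command --pt "0 0 -4 0 0 0 1" --pt "0 0 -8 0 0 0 1" --pt "0 0 -12 0 0 0 1" --pt "0 0 -16 0 0 0 1" --pt "0 0 -20 0 0 0 1" --pt "0 0 -20 0 0 0 1" --pt "0 0 -20 0 0 0 1" --pt "0 0 -20 0 0 0 1" --pt "0 0 -16 0 0 0 1" --pt "0 0 -12 0 0 0 1" --pt "0 0 -8 0 0 0 1" --pt "0 0 -4 0 0 0 1"

```text
time_s: 11.95
ee_pos: [0.4798, 0.1701, 0.2488]
tool_rot: [3.141, -0.0, 1.671]
contact_force: [0.1, 0.1, -6.0]
gripper_width: 0.155
gripper_force: 58.8
```

Call:
arm_command --pt "0 0 0 -1.5 0 0 1" --pt "0 0 0 -3 0 0 1" --pt "0 0 0 -3 0 0 1" --pt "0 0 0 -2.5 0 0 1" --pt "0 0 0 -1.5 0 0 1" --pt "0 0 0 -1.5 0 0 1" --pt "0 0 0 -1.5 0 0 1" --pt "0 0 0 -1.5 0 0 1" --pt "0 0 0 -1 0 0 1" --pt "0 0 0 -1 0 0 1" --pt "0 0 0 -1 0 0 1" --pt "0 0 0 -1 0 0 1"

```text
time_s: 13.15
ee_pos: [0.4798, 0.17, 0.248]
tool_rot: [2.792, -0.0, 1.671]
contact_force: [0.2, -0.2, -5.7]
gripper_width: 0.153
gripper_force: 58.9
```

```bash
python3 - <<'E'
from h import *
np.set_printoptions(precision=4,suppress=True)
s=sense(); print(s['time_s'],s['ee_pos'],s['tool_rot'],s['joint_positions'],s['gripper_width'])
p,d=get_image('scene')
a=cv2.resize(p[130:330,220:420],(600,600),interpolation=2)
cv2.imwrite('pics/t3.png',a[:,:,::-1])
E
```

```text
13.15 [0.4798 0.17   0.248 ] [ 2.7916 -0.      1.6711] [-0.1903  0.2033 -0.4123  2.1402  0.4739  0.5493 -0.8559] 0.15302066967823874
```

View pics/t3.png

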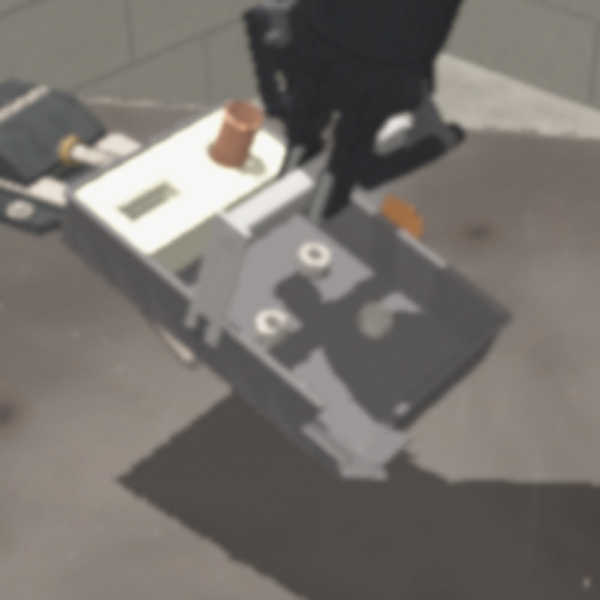

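Tilted 20° towards the -x wall; nozzle seated at (235,135), nuts at (315,255), (270,322), (375,320), not yet at the wall. Tilt a bit more.

Call:
arm_command --pt "0 0 0 -1 0 0 1" --pt "0 0 0 -1 0 0 1" --pt "0 0 0 -1 0 0 1" --pt "0 0 0 -1 0 0 1" --pt "0 0 0 -1 0 0 1" --pt "0 0 0 0 0 0 1" --pt "0 0 0 0 0 0 1" --pt "0 0 0 0 0 0 1" --pt "0 0 0 0 0 0 1" --pt "0 0 0 0 0 0 1"

```text
time_s: 14.2
ee_pos: [0.4799, 0.17, 0.2481]
tool_rot: [2.705, -0.0, 1.671]
contact_force: [-0.4, 0.0, -6.1]
gripper_width: 0.153
gripper_force: 59.0
```

```bash
python3 - <<'E'
from h import *
np.set_printoptions(precision=4,suppress=True)
s=sense(); print(s['time_s'],s['ee_pos'],s['tool_rot'],s['joint_positions'],s['gripper_width'])
p,d=get_image('scene')
a=cv2.resize(p[130:330,220:420],(600,600),interpolation=2)
cv2.imwrite('pics/t4.png',a[:,:,::-1])
print([np.round(x['position']-np.array([220,130]),0)*3 for x in pinpoint('nut_0','scene')])
E
```

```text
14.2 [0.4799 0.17   0.2481] [ 2.7054 -0.      1.671 ] [-0.2567  0.1764 -0.3632  2.207   0.6378  0.4594 -1.0356] 0.1528647000000327
[array([408., 342.]), array([357., 432.]), array([429., 378.])]
```

View pics/t4.png

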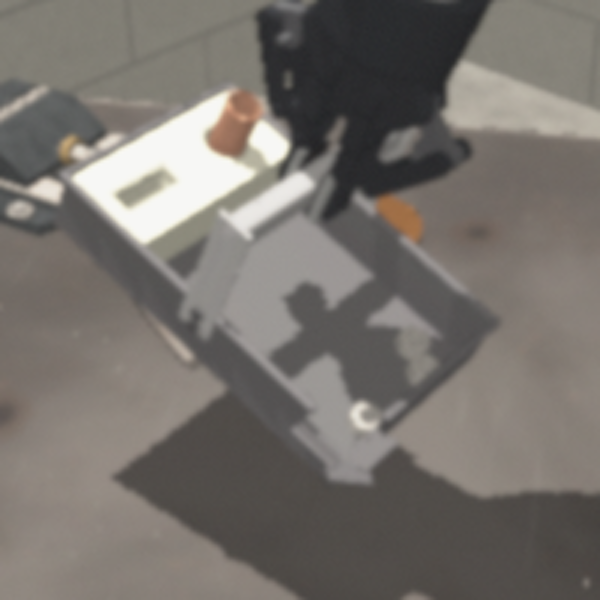

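```bash
python3 - <<'E'
from h import *
v=lambda a,b:R.from_rotvec(np.radians([-a,-b,0]))
for A,B in [((25,0),(10,27)),((10,27),(20,20))]: print(np.degrees((v(*A).inv()*v(*B)).as_rotvec()))
E
```

```text
[ 14.5360495  -26.39813454  -5.85232553]
[-9.59846227  6.74369021  2.91161379]
```

The nuts have reached the -x wall: (365,415), (425,368) and one behind at (410,340). Now swing the tilt round towards +y.

Call:
arm_command --pt "0 0 0 0.7 -1.2 -0.3 1" --pt "0 0 0 1.2 -2.2 -0.5 1" --pt "0 0 0 1.2 -2.2 -0.5 1" --pt "0 0 0 1.2 -2.2 -0.5 1" --pt "0 0 0 1.2 -2.2 -0.5 1" --pt "0 0 0 1.2 -2.2 -0.5 1" --pt "0 0 0 1.2 -2.2 -0.5 1" --pt "0 0 0 1.2 -2.2 -0.5 1" --pt "0 0 0 1.2 -2.2 -0.5 1" --pt "0 0 0 1.2 -2.2 -0.5 1" --pt "0 0 0 1.2 -2.2 -0.5 1" --pt "0 0 0 1.2 -2.2 -0.5 1"

```text
time_s: 15.5
ee_pos: [0.48, 0.1705, 0.2481]
tool_rot: [2.943, 0.452, 1.628]
contact_force: [-0.8, 0.2, -6.0]
gripper_width: 0.153
gripper_force: 59.0
```

Call:
arm_command --pt "0 0 0 0.7 -1.2 -0.3 1" --pt "0 0 0 0 0 0 1" --pt "0 0 0 0 0 0 1" --pt "0 0 0 0 0 0 1" --pt "0 0 0 0 0 0 1" --pt "0 0 0 0 0 0 1" --pt "0 0 0 0 0 0 1" --pt "0 0 0 0 0 0 1"

```text
time_s: 16.3
ee_pos: [0.4798, 0.17, 0.2481]
tool_rot: [2.955, 0.473, 1.629]
contact_force: [0.5, -0.2, -5.5]
gripper_width: 0.154
gripper_force: 59.0
```

```bash
python3 - <<'E'
from h import *
np.set_printoptions(precision=4,suppress=True)
s=sense(); print(s['time_s'],s['ee_pos'],s['tool_rot'],s['joint_positions'],s['gripper_width'])
Rt=R.from_euler('xyz',s['tool_rot']); print('tilt rel',np.degrees((R.from_euler('xyz',[np.pi,0,1.671]).inv()*Rt).as_rotvec()))
p,d=get_image('scene')
a=cv2.resize(p[130:330,220:420],(600,600),interpolation=2)
cv2.imwrite('pics/t5.png',a[:,:,::-1])
print([np.round(x['position']-np.array([220,130]),0)*3 for x in pinpoint('nut_0','scene')])
E
```

```text
16.3 [0.4798 0.17   0.2481] [2.9548 0.4732 1.6295] [-0.4855  0.4057 -0.3551  1.9058  0.6697  1.1598 -1.0953] 0.15412552453164552
tilt rel [ -9.9362 -27.2426  -0.2024]
[array([414., 426.]), array([444., 393.]), array([465., 372.])]
```

View pics/t5.png

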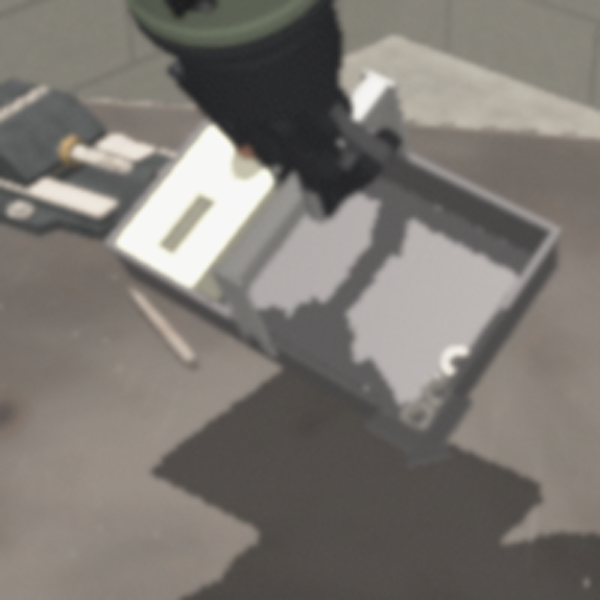

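The nuts lie in a row along the -x wall, running into the lip corner: about (415,415), (440,390), (458,360). Measure them in the tote's frame.

```bash
cat >> h.py <<'E'
def tote_xy(px,h=.013):
    s=sense(); Rt=R.from_euler('xyz',s['tool_rot'])
    g=s['ee_pos']-Rt.apply([0,0,.011])  # grasp point ~ bar_grip
    Q=Rt*R.from_matrix(np.array([[0,1,0],[1,0,0],[0,0,-1.]]))  # tote axes in world
    o,d=ray('scene',px); o=Q.inv().apply(o-g)+[0,0,.1]; d=Q.inv().apply(d)
    return (o+d*(h-o[2])/d[2])*1000
E
python3 - <<'E'
from h import *
np.set_printoptions(precision=1,suppress=True)
f=lambda c:(220+c[0]/3,130+c[1]/3)
for c in [(414,415),(438,388),(458,360)]: print('nut',tote_xy(f(c)))
for c in [(558,232),(112,243)]: print('rim corner',tote_xy(f(c),.04))
im=cv2.imread('pics/t5.png')[330:470,360:500]; cv2.imwrite('pics/t5c.png',cv2.resize(im,(560,560),interpolation=2))
E
```

```text
nut [-93.8  55.1  13. ]
nut [-96.2  34.8  13. ]
nut [-96.4  14.9  13. ]
rim corner [-110.2  -69.6   40. ]
rim corner [109.6  65.4  40. ]
```

View pics/t5c.png

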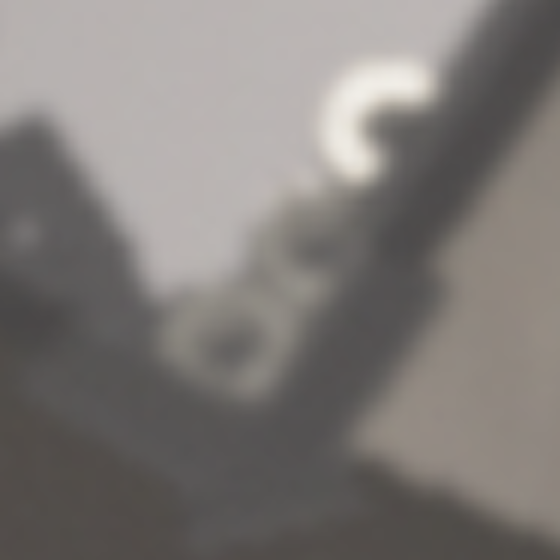

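```bash
cat >> h.py <<'E'
def nuts():
    s=sense(); p,d=get_image('scene'); P,_=cloud('scene',d,240,420,140,300)
    Rt=R.from_euler('xyz',s['tool_rot']); Q=Rt*R.from_matrix(np.array([[0,1,0],[1,0,0],[0,0,-1.]]))
    T=(Q.inv().apply(P-(s['ee_pos']-Rt.apply([0,0,.011])))+[0,0,.1])*1000
    m=(T[:,0]>-106)&(T[:,0]<45)&(abs(T[:,1])<64); fl=m&(T[:,2]<25)
    print('floor z med',np.median(T[fl,2]),'tilt',np.degrees((R.from_euler('xyz',[np.pi,0,1.671]).inv()*Rt).as_rotvec()),'t',s['time_s'])
    f0=np.median(T[fl,2]); m&=(T[:,2]>f0+5)&(T[:,2]<f0+15)
    g=np.zeros((13,15),int); np.add.at(g,(((64-T[m,1])/10).astype(int).clip(0,12),((T[m,0]+106)/10).astype(int).clip(0,14)),1); print(g)
    print([(tote_xy(x['position'],.003).round(),round(x['conf'],2)) for x in pinpoint('nut_0','scene')])
E
python3 - <<'E'
from h import *
np.set_printoptions(precision=1,suppress=True)
nuts()
v=lambda a,b:R.from_rotvec(np.radians([-a,-b,0]))
for A,B in [((10,27),(-7,27)),((-7,27),(20,20))]: print(np.degrees((v(*A).inv()*v(*B)).as_rotvec()))
E
```

```text
floor z med 3.903178274122829 tilt [ -9.9 -27.2  -0.2] t 16.4
[[10 13  0  0  0  0  0  0  0  0  0  0  0  0  0]
 [17 24  0  0  0  1  0  0  0  0  0  0  0  0  0]
 [12 17  0  0  0  0  0  0  0  0  0  0  0  0  0]
 [10 18  0  0  0  0  0  0  0  0  0  0  0  0  0]
 [ 4 17  0  0  0  0  0  0  0  0  0  0  0  0  0]
 [ 4 13  0  0  0  0  0  0  0  0  0  0  0  0  0]
 [ 0  0  0  0  0  1  0  0  0  0  0  0  0  0  0]
 [ 0  0  0  0  0  0  0  0  0  0  0  0  0  0  0]
 [ 0  0  0  0  0  0  0  0  0  0  0  0  0  0  0]
 [ 0  0  0  0  0  0  0  0  0  0  0  0  0  0  0]
 [ 0  0  0  0  0  0  0  0  0  0  0  0  0  0  0]
 [ 0  0  0  0  0  0  0  0  0  0  0  0  0  0  0]
 [ 0  0  0  0  0  1  0  0  0  0  0  0  0  0  0]]
[(array([-101.,   29.,    3.]), 0.59), (array([-93.,  18.,   3.]), 0.49), (array([-96.,  60.,   3.]), 0.44)]
[16.4  0.  -3.9]
[-26.2   6.8   5.9]
```

The depth map confirms the row. One gentle rock to pack the nuts closer, then the final diagonal tilt.

Call:
arm_command --pt "0 0 0 2 0 -0.5 1" --pt "0 0 0 3 0 -0.7 1" --pt "0 0 0 3 0 -0.7 1" --pt "0 0 0 3 0 -0.7 1" --pt "0 0 0 3 0 -0.7 1" --pt "0 0 0 2.4 0 -0.6 1" --pt "0 0 0 0 0 0 1" --pt "0 0 0 0 0 0 1" --pt "0 0 0 0 0 0 1"

```text
time_s: 17.4
ee_pos: [0.4796, 0.1702, 0.2482]
tool_rot: [-3.008, 0.475, 1.706]
contact_force: [0.4, 0.8, -5.6]
gripper_width: 0.156
gripper_force: 59.1
```

```bash
python3 - <<'E'
from h import *
np.set_printoptions(precision=1,suppress=True)
nuts()
E
```

```text
floor z med 3.641000877256384 tilt [  7.  -27.3  -0.1] t 17.4
[[ 0 11  0  0  0  0  0  0  0  0  0  0  0  0  0]
 [ 5 25  0  0  0  0  0  0  0  0  0  0  0  0  0]
 [ 3 17  0  0  0  0  0  0  0  0  0  0  0  0  0]
 [ 1 11  0  0  0  0  0  0  0  0  0  0  0  0  0]
 [ 0  1  0  0  0  0  0  0  0  0  0  0  0  0  0]
 [ 0  0  0  0  0  0  0  0  0  0  0  0  0  0  0]
 [ 0  0  0  0  0  0  0  0  0  0  0  0  0  0  0]
 [ 0  0  0  0  0  0  0  0  0  0  0  0  0  0  0]
 [ 0  0  0  0  0  0  0  0  0  0  0  0  0  0  0]
 [ 0  0  0  0  0  0  0  0  0  0  0  0  0  0  0]
 [ 0  0  0  0  0  0  0  0  0  0  0  0  0  0  0]
 [ 0  0  0  0  0  0  0  0  0  0  0  0  0  0  0]
 [ 0  0  0  0  0  0  0  0  0  0  0  0  0  0  0]]
[(array([121., -64.,   3.]), 0.63), (array([-93.,  55.,   3.]), 0.6), (array([-96.,  32.,   3.]), 0.44)]
```

```bash
python3 - <<'E'
from h import *
np.set_printoptions(precision=2,suppress=True)
v=lambda a,b:R.from_rotvec(np.radians([-a,-b,0]))
for A,B in [((-7,27),(24,12)),((24,12),(20,20))]: print(np.degrees((v(*A).inv()*v(*B)).as_rotvec())/12)
E
```

```text
[-2.52  1.22  0.53]
[ 0.32 -0.64 -0.17]
```

Call:
arm_command --pt "0 0 0 -2.5 1.2 0.5 1" --pt "0 0 0 -2.5 1.2 0.5 1" --pt "0 0 0 -2.5 1.2 0.5 1" --pt "0 0 0 -2.5 1.2 0.5 1" --pt "0 0 0 -2.5 1.2 0.5 1" --pt "0 0 0 -2.5 1.2 0.5 1" --pt "0 0 0 -2.5 1.2 0.5 1" --pt "0 0 0 -2.5 1.2 0.5 1" --pt "0 0 0 -2.5 1.2 0.5 1" --pt "0 0 0 -2.5 1.2 0.5 1" --pt "0 0 0 -2.5 1.2 0.5 1" --pt "0 0 0 -2.5 1.2 0.5 1"

```text
time_s: 18.7
ee_pos: [0.4794, 0.17, 0.2484]
tool_rot: [2.723, 0.213, 1.635]
contact_force: [0.6, -0.2, -5.1]
gripper_width: 0.154
gripper_force: 59.1
```

Call:
arm_command --pt "0 0 0 0 0 0 1" --pt "0 0 0 0 0 0 1" --pt "0 0 0 0 0 0 1" --pt "0 0 0 0 0 0 1" --pt "0 0 0 0 0 0 1" --pt "0 0 0 0 0 0 1"

```text
time_s: 19.3
ee_pos: [0.4799, 0.1701, 0.248]
tool_rot: [2.725, 0.215, 1.634]
contact_force: [0.1, 0.0, -4.6]
gripper_width: 0.153
gripper_force: 59.1
```

```bash
python3 - <<'E'
from h import *
np.set_printoptions(precision=1,suppress=True)
nuts(); print(sense()['joint_positions'])
E
```

```text
floor z med 3.869804955484196 tilt [-23.5 -12.5  -0.5] t 19.3
[[ 7  6  0  0  0  0  0  0  0  0  0  0  0  0  0]
 [20 21  0  0  0  0  0  0  0  0  0  0  0  0  0]
 [16 19  0  0  0  0  0  0  0  0  0  0  0  0  0]
 [26 18  0  0  0  0  0  0  0  0  0  0  0  0  0]
 [10 19  0  0  0  0  0  0  0  0  0  0  0  0  0]
 [13 15  0  0  0  0  0  0  0  0  0  0  0  0  0]
 [ 0  0  0  0  0  0  0  0  0  0  0  0  0  0  0]
 [ 0  0  0  0  0  0  0  0  0  0  0  0  0  0  0]
 [ 0  0  0  0  0  0  0  0  0  0  0  0  0  0  0]
 [ 0  0  0  0  0  0  0  0  0  0  0  0  0  0  0]
 [ 0  0  0  0  0  0  0  0  0  0  0  0  0  0  0]
 [ 0  0  0  0  0  0  0  0  0  0  0  0  0  0  0]
 [ 1  1  0  0  0  0  0  0  0  0  0  0  0  0  0]]
[(array([-95.,  14.,   3.]), 0.61), (array([-99.,  57.,   3.]), 0.38)]
[-0.4  0.2 -0.4  2.1  0.8  0.7 -1.2]
```

```bash
python3 - <<'E'
from h import *
np.set_printoptions(precision=2,suppress=True)
v=lambda a,b:R.from_rotvec(np.radians([-a,-b,0]))
for A,B,n in [((23.5,12.5),(-15,24),12),((-15,24),(20,20),12),((-15,24),(24,14),12)]: print(np.degrees((v(*A).inv()*v(*B)).as_rotvec())/n)
E
```

```text
[ 3.15 -0.94 -0.55]
[-2.84  0.33  0.56]
[-3.19  0.82  0.57]
```

Call:
arm_command --pt "0 0 0 3.1 -0.9 -0.5 1" --pt "0 0 0 3.1 -0.9 -0.5 1" --pt "0 0 0 3.1 -0.9 -0.5 1" --pt "0 0 0 3.1 -0.9 -0.5 1" --pt "0 0 0 3.1 -0.9 -0.5 1" --pt "0 0 0 3.1 -0.9 -0.5 1" --pt "0 0 0 3.1 -0.9 -0.5 1" --pt "0 0 0 3.1 -0.9 -0.5 1" --pt "0 0 0 3.1 -0.9 -0.5 1" --pt "0 0 0 3.1 -0.9 -0.5 1" --pt "0 0 0 3.1 -0.9 -0.5 1" --pt "0 0 0 3.1 -0.9 -0.5 1"

```text
time_s: 20.6
ee_pos: [0.4801, 0.1703, 0.2481]
tool_rot: [-2.876, 0.407, 1.727]
contact_force: [0.7, -0.6, -5.4]
gripper_width: 0.152
gripper_force: 59.1
```

Call:
arm_command --pt "0 0 0 -2.8 0.3 0.5 1" --pt "0 0 0 -2.8 0.3 0.5 1" --pt "0 0 0 -2.8 0.3 0.5 1" --pt "0 0 0 -2.8 0.3 0.5 1" --pt "0 0 0 -2.8 0.3 0.5 1" --pt "0 0 0 -2.8 0.3 0.5 1" --pt "0 0 0 -2.8 0.3 0.5 1" --pt "0 0 0 -2.8 0.3 0.5 1" --pt "0 0 0 -2.8 0.3 0.5 1" --pt "0 0 0 -2.8 0.3 0.5 1" --pt "0 0 0 -2.8 0.3 0.5 1" --pt "0 0 0 -2.8 0.3 0.5 1"

```text
time_s: 21.8
ee_pos: [0.4798, 0.1703, 0.2482]
tool_rot: [2.777, 0.339, 1.619]
contact_force: [1.2, -0.3, -6.6]
gripper_width: 0.151
gripper_force: 59.2
```

Call:
arm_command --pt "0 0 0 0 0 0 1" --pt "0 0 0 0 0 0 1" --pt "0 0 0 0 0 0 1" --pt "0 0 0 0 0 0 1" --pt "0 0 0 0 0 0 1"

```text
time_s: 22.3
ee_pos: [0.48, 0.17, 0.248]
tool_rot: [2.779, 0.34, 1.619]
contact_force: [0.5, 0.1, -6.1]
gripper_width: 0.155
gripper_force: 59.2
```

```bash
python3 - <<'E'
from h import *
np.set_printoptions(precision=1,suppress=True)
nuts(); s=sense(); print(s['joint_positions'],s['contact_force'])
E
```

```text
floor z med 3.9800231621489464 tilt [-20.  -19.8  -0.6] t 22.3
[[ 7  9  0  0  0  0  0  0  0  0  0  0  0  0  0]
 [22 23  1  0  0  0  0  0  0  0  0  0  0  0  0]
 [15 16  0  0  0  0  0  0  0  0  0  0  0  0  0]
 [25 21  0  0  0  0  0  0  0  0  0  0  0  0  0]
 [ 9 18  0  0  0  0  0  0  0  0  0  0  0  0  0]
 [ 8  8  0  0  0  0  0  0  0  0  0  0  0  0  0]
 [ 0  0  0  0  0  0  0  0  0  0  0  0  0  0  0]
 [ 0  0  0  0  0  0  0  0  0  0  0  0  0  0  0]
 [ 0  0  0  0  0  0  0  0  0  0  0  0  0  0  0]
 [ 0  0  0  0  0  0  0  0  0  0  0  0  0  0  0]
 [ 0  0  0  0  0  0  0  0  0  0  0  0  0  0  0]
 [ 0  0  0  0  0  0  0  0  0  0  0  0  0  0  0]
 [ 0  1  1  0  0  0  0  0  0  0  0  0  0  0  0]]
[(array([-99.,  32.,   3.]), 0.66), (array([ 98., -56.,   3.]), 0.6), (array([-99.,  18.,   3.]), 0.39)]
[-0.5  0.3 -0.3  2.1  0.8  0.9 -1.2] [ 0.3 -0.6 -6.1]
```

```bash
python3 - <<'E'
from h import *
np.set_printoptions(precision=1,suppress=True)
s=sense(); p,d=get_image('scene'); P,_=cloud('scene',d,240,420,120,300)
Rt=R.from_euler('xyz',s['tool_rot']); Q=Rt*R.from_matrix(np.array([[0,1,0],[1,0,0],[0,0,-1.]]))
T=(Q.inv().apply(P-(s['ee_pos']-Rt.apply([0,0,.011])))+[0,0,.1])*1000
m=(T[:,0]>55)&(T[:,0]<105)&(T[:,1]>-60)&(T[:,1]<0)&(T[:,2]>48)&(T[:,2]<90)
print(m.sum(),T[m].mean(0),T[m].min(0),T[m].max(0),abs(s['joint_vel']).max())
job_done()
E
```

```text
95 [ 76.3 -24.3  63. ] [ 65.4 -39.9  48. ] [ 88.  -17.8  76.6] 0.00367396043678823
the job is handed in; nothing more can be done
```

I stood the nozzle in the round nest and released it with the tote flat. The tote is now held still in the air at about 28°, lip corner lowest. All three nuts lie as a touching row along the -x wall from that corner, the farthest about 50 mm out (two tries to pack them tighter changed nothing), and the job is handed in.

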